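# Thread the return spring over a dispenser's plunger rod

## Robot

A 6-joint arm with a two-finger parallel gripper is mounted at the origin on the work surface. World frame = base frame: x ahead of the robot, y to its left, z up, the work surface at z = 0. Lengths are in mm, angles in rad, forces in N, time in s.
With the tool pointing down it reaches from about 300 to 875 mm from the base axis. Payload 6.4 kg.
Tool frame: the origin (TCP) lies on the mounting face of the last link; the fingertips stand 173 mm ahead of it and the grasp point (between the pads) lies 155 mm ahead of it (grasp_offset is the distance from the TCP to the grasp point, in mm); z points along the fingers, y is the line along which they close (so a half turn about z gives the same grasp; the last joint's range is limited). The gripper opens to 85 mm and grips with 20 to 120 N. Pads are 22 mm wide; open, the fingers measure 114 mm over their backs; the gripper's body (76 mm by 85 mm) begins 54 mm behind the grasp point. The pads swing forward as they close: fully open they stand 13 mm farther back than shut.
Start: joints at [1.06, 0.181, 1.607, -0, 1.354, -0.206], TCP at [172.548, 548.516, 404.688] pointing down, gripper open.
Joint ranges: [-2.99, 2.99], [-0.89, 2.07], [0.3, 2.58], [-1.14, 4.28], [0, 2.63], [-3.12, 3.12]. Speed limits (rad/s): [2.57, 2.57, 3.01, 3.14, 3.14, 3.14].

## Interface

Orientations are given as a unit quaternion [x, y, z, w].
In Python, from rig import get_obs, camera, sign_off, grasp_offset gives the robot as it stands.
- The arm moves only by the shell command python3 -m pendant 'ROWS' [FORCE]. ROWS is JSON, a list of rows, each a list of 5 numbers: the opening, from -1 (shut) to 1 (fully open), then the shift along the tool's x, y, z in cm, then the turn about the tool's z in rad. A call has 1 to 5 rows; each row shifts and turns the commanded pose from where the row before left it, along the tool's axes as they then stand; what a row does not reach is not made up. A row lasts 1/8 s, in which the tool goes at most 62.5 mm and 10.7 degrees, less where a joint would pass 70% of its speed; a pose out of reach is approached as far as the arm can. A call with a gripper value outside its range is refused whole. The fingers move at their own pace and stop on an object; FORCE is the grip in N (left out, the last holds). Time passes only in rows, so rows that do not move let the fingers close. It gives the time, the measured TCP pose, the force, the opening and the grip force at its end, in the units of the state.
- get_obs(): the state, without advancing time (a new reading comes with each control period).
- camera(name): name is "scene" or "top" or "wrist"; returns a dict with "color" (420x560x3 uint8, red, green, blue), "range_z" (420x560 float32, mm along the optical axis (not along the pixel's ray), 0 where there is no reading), "camera_matrix" (3x3 intrinsics, pixels), "T" (4x4, takes a point from camera to world coordinates). Camera axes: x right, y up, looking along -z (the intrinsics and any distortion apply to the point x, -y, -z); pixel columns grow to the right and rows downward; lengths in mm; the calibration is good to about 2 mm. A picture is of the moment at which its call begins.
- sign_off(): hands the job in; it is judged then, once.
The state is a dict: "time_s": time; "q": joint angles; "joint_velocities": joint speeds; "joint_efforts": joint torques, N m; "tcp_pos": TCP position; "tool_rot": TCP orientation; "wrist_force": force on the tool from outside, world axes, zero at the start; "moment": the same for the moment, N m; "grip_width": finger opening in mm; "gripper_force": force on a finger pad.
Only numpy, scipy, OpenCV 4.12 (cv2) and the standard library are available. Lean on these libraries where they do the work, as an engineer would, in place of code of your own. Each camera call takes 0.05 s, during which the arm holds its last target. There are 200 camera calls.

## Task

Put the big steel return spring back on the dispenser pump: turned-in end down, thread it over the upright plunger rod and past both orange slotted collars, twisting it a little whenever it catches, until it stands upright and fully home on the blue seat. Let go of it there, and leave everything else on the bench where it is.

Things in the scene. Friction and masses are not known exactly. Their poses are not given: they have to be found in the camera images.
- spring_centre (a point): Big bare-steel compression spring to be fitted, at the start standing upright on its foot; stiff (not compressed by the robot's forces). 70 mm long, 39 mm outside and 31 mm inside diameter, 4 mm wire, about 55 g. This point is on its axis half-way up (35 mm above its foot). z points from foot to top, x along the tail (see spring_foot).
- spring_foot (a point): Centre of the underside of the big spring, on its axis. At this end the wire is turned inward along a radius (the tail): 4 mm thick, in the lowest 4 mm, along +x, reaching from the coil to 7 mm from the axis. z up the spring.
- spring: The big spring itself; origin at the centre of its underside, z up its axis, tail along +x.
- pump: Dispenser pump head in a fixed service block: grey block 110 x 90 x 20 mm, on its centre a blue round seat (50 mm diameter, top 34 mm above the bench) with an upright steel plunger rod of 8 mm diameter. Origin at the bench under the rod, z up. A white spout lies low along +x, to 90 mm from the rod and at most 31 mm high. The rod carries two orange collars.
- upper_collar (a point): Centre of the upper face of the upper orange collar, 62 mm above the seat: 25 mm across, 6 mm thick, four 6.5 mm wide teeth 90 degrees apart with open slots between. The coils clear it by 3 mm all round; the tail lands on a tooth unless it is over one of the slots (to within about 10 degrees). Stiff, does not turn under the spring; its angle differs every time and is NOT shown by these axes.
- lower_collar (a point): The same for the lower orange collar, upper face 32 mm above the seat. Like the upper one, but turned by a different unknown angle, which these axes do NOT show.
- seat (a point): Centre of the blue seat's upper face, on the rod's axis, 34 mm above the bench; the spring's foot belongs here. z up.
- rod_tip (a point): The pointed top of the rod, 80 mm above the seat (the seated spring's top is 10 mm below it). z up.
- small_spring: Bystander: a small brass spring, 22 mm across and 30 mm tall, standing; too narrow for this rod. Origin at its underside.
- plunger_knob: Bystander: black plunger knob, 42 mm across, 38 mm tall. Origin at its underside.
- flask: Bystander: conical glass flask, 84 mm across, 126 mm tall. Origin at its underside.
- beaker: Bystander: glass beaker, 70 mm across, 85 mm tall. Origin at its underside.
- driver: Bystander: screwdriver lying on the bench, about 200 mm long. Origin at its underside.
Things that resemble listed ones, but are neither listed nor needed, are in the scene too. Of the things shaped like the spring, the bare steel one is meant. Leave any green look-alike of the pump alone.

How it is judged:
By the outcome, as a careful person would: the job done as asked, in the order asked, and still so for the second after the job is handed in, with the robot touching nothing.
It also fails if it takes over 72 s, if anything falls off the work surface, if the arm or the gripper's body presses on something with over 40 N, if the wrist force passes 120 N, or if a joint passes its speed limit or range.

## Working session

There is one attempt and no reset: what is moved stays moved. The work goes in short steps, Python scripts to look and compute and a shell command to move; the robot and the scene stay as the last step left them, time stands still between calls to the robot, and variables do not carry over. Pictures are saved under pics/ and viewed, at most 10 in all, crops included, and the job is handed in when it is done.

```bash
ls; mkdir -p pics; cat > h.py <<'E'
import numpy as np, cv2
from rig import get_obs, camera, sign_off, grasp_offset
def save(c,n): cv2.imwrite('pics/'+n+'.png',cv2.cvtColor(c['color'],cv2.COLOR_RGB2BGR))
def load(n):
    return dict(np.load('pics/'+n+'.npz'))
def snap(name,n):
    c=camera(name); save(c,n); np.savez('pics/'+n+'.npz',**{k:c[k] for k in('color','range_z','camera_matrix','T')}); return c
def ray(c,u,v):
    d=np.linalg.inv(c['camera_matrix'])@[u,v,1.]; d=np.array([d[0],-d[1],-d[2]])
    return c['T'][:3,3],c['T'][:3,:3]@d
def onz(c,u,v,z):
    o,d=ray(c,u,v); return o+d*(z-o[2])/d[2]
def pix(c,u,v):
    o,d=ray(c,u,v); return o+d*c['range_z'][int(v),int(u)]
def cloud(c):
    h,w=c['range_z'].shape; u,v=np.meshgrid(np.arange(w),np.arange(h))
    p=np.stack([u,v,np.ones_like(u)],-1)@np.linalg.inv(c['camera_matrix']).T
    p=p*c['range_z'][...,None]*[1,-1,-1]
    return p@c['T'][:3,:3].T+c['T'][:3,3]
def proj(c,P):
    p=np.linalg.inv(c['T'])@np.r_[P,1]; q=c['camera_matrix']@[p[0],-p[1],-p[2]]; return q[:2]/q[2]
E
python3 - <<'E'
from h import *
a=snap('scene','s0');b=snap('top','t0');
o=get_obs();print(o['time_s'],o['tcp_pos'],o['tool_rot'],o['grip_width'],grasp_offset)
print(a['camera_matrix'],a['T'].round(2),b['camera_matrix'],b['T'].round(2))
E
```

```text
pics
0.1 [172.40829489 548.30302875 403.87317782] [ 1.51812738e-01  9.88408953e-01 -7.39632577e-04 -2.93847529e-04] 85.20938575683128 154.70000000000002
[[427.04803234   0.         278.63653035]
 [  0.         427.04803234 214.94674741]
 [  0.           0.           1.        ]] [[-3.20000e-01 -7.20000e-01  6.10000e-01  1.18337e+03]
 [ 9.50000e-01 -2.30000e-01  2.30000e-01  2.07150e+02]
 [-2.00000e-02  6.50000e-01  7.60000e-01  8.33270e+02]
 [ 0.00000e+00  0.00000e+00  0.00000e+00  1.00000e+00]] [[529.75344035   0.         282.91540153]
 [  0.         529.75344035 207.89795048]
 [  0.           0.           1.        ]] [[-2.00000e-02  1.00000e+00 -9.00000e-02  4.55150e+02]
 [-1.00000e+00 -2.00000e-02  1.00000e-02 -8.11000e+00]
 [ 1.00000e-02  9.00000e-02  1.00000e+00  1.47603e+03]
 [ 0.00000e+00  0.00000e+00  0.00000e+00  1.00000e+00]]
```

View pics/s0.png

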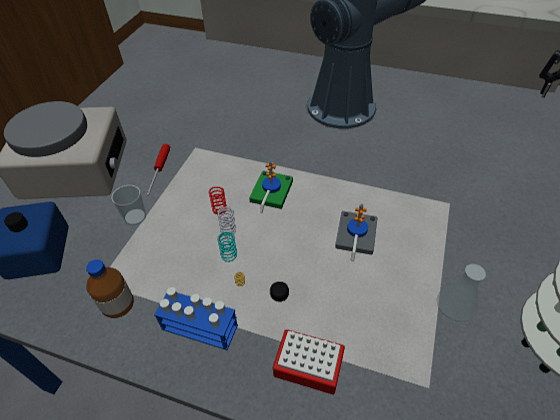

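View pics/t0.png

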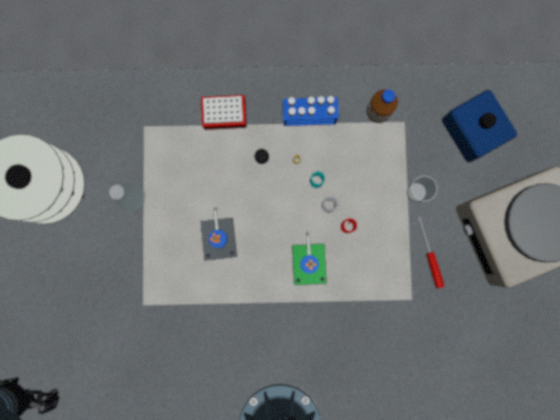

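The scene view shows three big springs: red (217,200), bare steel (227,220) and teal (227,246). In the top view they are at (349,226), (329,205) and (317,180). The uncoloured grey one fits "bare steel". The pump is the grey block at scene (358,228) and top (218,238). The green block at scene (271,188) is the look-alike.

```bash
python3 - <<'E'
from h import *
a=load('s0');b=load('t0')
A=cv2.resize(a['color'][165:275,180:290],(440,440),interpolation=cv2.INTER_CUBIC)
B=cv2.resize(b['color'][160:250,290:370],(352,396),interpolation=cv2.INTER_CUBIC)
im=np.zeros((440,792,3),np.uint8);im[:,:440]=A;im[:396,440:]=B
cv2.imwrite('pics/crop0.png',im[...,::-1])
for n,c,ctr in(('scene',a,None),('top',b,None)):
    P=cloud(c)
    for name,uv in (('steel',(227,220) if n=='scene' else (329,205)),('red',(217,200) if n=='scene' else (349,226)),('teal',(227,246) if n=='scene' else (317,180)),('pump',(358,216) if n=='scene' else (218,238))):
        u,v=uv; Q=P[v-16:v+17,u-14:u+15].reshape(-1,3); R=c['range_z'][v-16:v+17,u-14:u+15].ravel(); Q=Q[R>0]
        H=Q[(Q[:,2]>20)]; T=Q[Q[:,2]>(58 if name!='pump' else 80)]
        print(n,name,len(H),np.round((H.min(0),H.max(0),np.median(H,0)),0).tolist(),len(T),T.mean(0).round(1) if len(T) else '')
    # blue seat
    hsv=cv2.cvtColor(c['color'],cv2.COLOR_RGB2HSV)
    m=cv2.inRange(hsv,(105,120,80),(125,255,255)); u,v=((358,228) if n=='scene' else (218,238))
    mm=np.zeros_like(m); mm[v-20:v+20,u-20:u+20]=m[v-20:v+20,u-20:u+20]
    ys,xs=np.nonzero(mm); 
    (e,(w,hh),_)=cv2.fitEllipse(cv2.convexHull(np.c_[xs,ys].astype(np.float32)))
    print(n,'seat px',e,w,hh,onz(c,*e,34).round(1))
    print('spring top px->', onz(c,*((329,205) if n=='top' else (227,211)),70).round(1))
E
```

```text
scene steel 327 [[531.0, -204.0, 20.0], [666.0, -99.0, 73.0], [599.0, -144.0, 55.0]] 145 [ 614.8 -136.9   66.5]
scene red 301 [[514.0, -217.0, 21.0], [608.0, -128.0, 72.0], [548.0, -185.0, 57.0]] 148 [ 557.2 -178.    66.5]
scene teal 265 [[643.0, -134.0, 20.0], [682.0, -96.0, 73.0], [662.0, -115.0, 53.0]] 110 [ 659.9 -115.4   66.3]
scene pump 507 [[451.0, 117.0, 20.0], [531.0, 196.0, 113.0], [507.0, 158.0, 34.0]] 69 [508.5 158.4  97.4]
scene seat px (357.4137878417969, 226.01333618164062) 16.058523178100586 20.65641212463379 [508.1 159.8  34. ]
spring top px-> [ 589.1 -143.2   70. ]
top steel 110 [[547.0, -182.0, 21.0], [614.0, -126.0, 76.0], [595.0, -146.0, 64.0]] 63 [ 595.2 -144.4   67.8]
top red 114 [[518.0, -213.0, 23.0], [554.0, -176.0, 75.0], [536.0, -194.0, 65.0]] 63 [ 536.7 -195.2   68.1]
top teal 127 [[614.0, -148.0, 21.0], [683.0, -94.0, 78.0], [663.0, -113.0, 60.0]] 72 [ 661.  -114.3   67.6]
top pump 584 [[464.0, 121.0, 20.0], [553.0, 199.0, 115.0], [507.0, 158.0, 26.0]] 46 [508.8 160.8  98.1]
top seat px (217.439208984375, 238.4692840576172) 18.409847259521484 18.72074317932129 [507.2 160.   34. ]
spring top px-> [ 589.5 -142.3   70. ]
```

View pics/crop0.png

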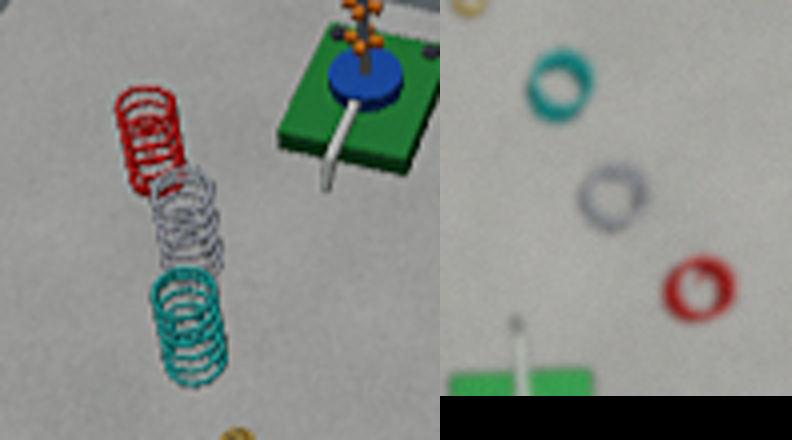

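Confirmed: the middle spring is bare steel, standing between red and teal, with its centre near (595,-144). I'll start by moving over the pump, which is on the way, to look at its collars with the wrist camera.

```bash
python3 -m pendant '[[1,-4.4,-2.7,0,0],[1,-4.4,-2.7,0,0],[1,-4.4,-2.7,0,0],[1,-4.4,-2.7,0,0],[1,-4.4,-2.7,0,0]]'; python3 -m pendant '[[1,-4.4,-2.7,0,0],[1,-4.4,-2.7,0,0],[1,-4.4,-2.7,0,0],[1,0,0,0,0],[1,0,0,0,0]]' ; python3 - <<'E'
from h import *
from scipy.spatial.transform import Rotation as R
w=snap('wrist','w0');o=get_obs()
T=np.eye(4);T[:3,:3]=R.from_quat(o['tool_rot']).as_matrix();T[:3,3]=o['tcp_pos']
print(o['time_s'],T.round(3),o['q']);print((np.linalg.inv(T)@w['T']).round(3),w['camera_matrix'])
for P in((508,160,34),(508,160,114)): print(proj(w,P))
E
```

```text
time_s: 0.72
tcp_pos: [342.6, 352.3, 404.5]
tool_rot: [0.152, 0.988, -0.0, -0.0]
wrist_force: [0.5, 0.1, 0.4]
grip_width: 85.6
gripper_force: 0.0
time_s: 1.35
tcp_pos: [443.2, 236.8, 404.2]
tool_rot: [0.152, 0.988, -0.0, -0.001]
wrist_force: [-1.1, 1.5, 0.5]
grip_width: 85.2
gripper_force: 0.0
1.4 [[-9.54000e-01  3.00000e-01 -1.00000e-03  4.42914e+02]
 [ 3.00000e-01  9.54000e-01  0.00000e+00  2.37309e+02]
 [ 1.00000e-03 -0.00000e+00 -1.00000e+00  4.04316e+02]
 [ 0.00000e+00  0.00000e+00  0.00000e+00  1.00000e+00]] [ 2.55120418e-01  1.74408029e-02  1.78579567e+00  3.74489624e-04
  1.33935477e+00 -1.01136845e+00]
[[-2.0000e-03  9.5800e-01  2.8600e-01  7.1954e+01]
 [ 1.0000e+00  1.0000e-03  1.0000e-03 -1.4700e-01]
 [ 0.0000e+00  2.8600e-01 -9.5800e-01  3.0630e+01]
 [ 0.0000e+00  0.0000e+00  0.0000e+00  1.0000e+00]] [[316.85778804   0.         277.07756779]
 [  0.         316.85778804 205.48278111]
 [  0.           0.           1.        ]]
[231.23451449 251.76095155]
[219.21147649 288.39363436]
```

View pics/w0.png

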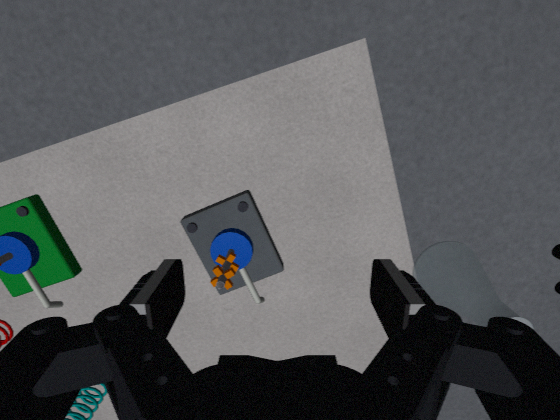

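```bash
python3 -m pendant '[[1,-4.2,1.8,3.3,0],[1,-4.2,1.8,3.3,0],[1,-4.2,1.8,3.3,0],[1,0,0,0,0],[1,0,0,0,0]]' ; python3 - <<'E'
from h import *
w=snap('wrist','w1')
for P in((508,160,34),(508,160,66),(508,160,96),(508,160,114)): print(proj(w,P))
u,v=proj(w,(508,160,80)).astype(int); u0=max(u-60,0);v0=max(v-60,0)
cv2.imwrite('pics/w1c.png',cv2.resize(w['color'][v0:v0+120,u0:u0+120],None,fx=5,fy=5,interpolation=cv2.INTER_CUBIC)[...,::-1]);print(u0,v0)
E
```

```text
time_s: 2.02
tcp_pos: [579.0, 251.8, 305.6]
tool_rot: [0.151, 0.989, -0.0, -0.001]
wrist_force: [0.6, 0.1, 1.0]
grip_width: 85.4
gripper_force: 0.0
[133.79287709 155.51933476]
[112.78770575 161.98211137]
[ 86.62436247 170.03193112]
[ 66.51155016 176.22015072]
41 105
```

View pics/w1c.png

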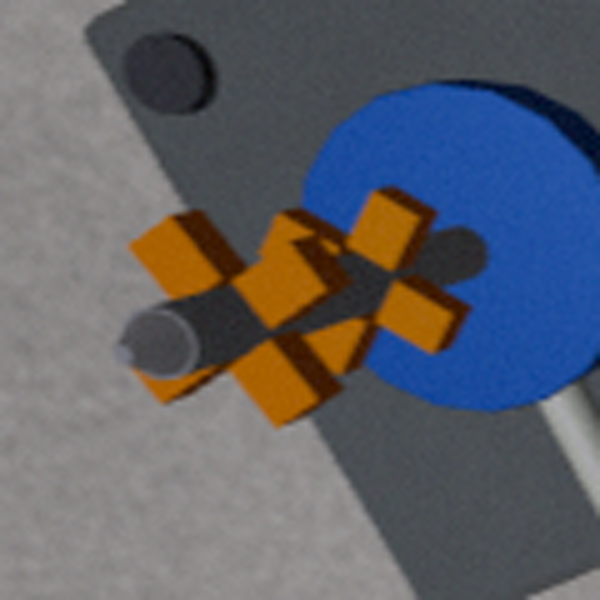

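Upper collar teeth are at crop (178,250), (282,283), (285,382) and (170,390). Lower teeth are at (392,228), (422,315), (345,345) and (295,230). The rod tip is at (122,352).

```bash
python3 - <<'E'
from h import *
w=load('w1');P=cloud(w)
hsv=cv2.cvtColor(w['color'],cv2.COLOR_RGB2HSV)
m=cv2.inRange(hsv,(8,150,150),(25,255,255))>0
print('rod tip',onz(w,65.4,175.4,114), 'seat edge rod',onz(w,41+455/5,105+255/5,34))
c=np.array([508,160])
for z0,lo,hi in((96,88,103),(66,59,74)):
    k=m&(P[...,2]>lo)&(P[...,2]<hi); ys,xs=np.nonzero(k)
    Q=np.array([onz(w,x,y,z0)[:2] for x,y in zip(xs,ys)])
    for it in range(1):
        d=Q-c;r=np.hypot(*d.T);s=(r>5)&(r<15);a=np.degrees(np.arctan2(d[:,1],d[:,0]))
        ph=np.degrees(np.angle(np.exp(4j*np.radians(a[s])).mean()))/4
    print(z0,s.sum(),'tooth ang',ph,'strength',abs(np.exp(4j*np.radians(a[s])).mean()),'medz',np.median(P[k][:,2]), Q.mean(0), np.histogram(a[s],36,(-180,180))[0])
# hand-marked tooth face centres
for z0,pts in((96,[(178,250),(282,283),(285,382)]),(66,[(392,228),(422,315)])):
    for x,y in pts:
        q=onz(w,41+x/5-.4,105+y/5-.4,z0)[:2]-c;print(z0,q.round(1),np.hypot(*q).round(1),np.degrees(np.arctan2(q[1],q[0])).round(0))
E
```

```text
rod tip [507.44289177 159.65838335 114.        ] seat edge rod [507.92637508 158.54811127  34.        ]
96 437 tooth ang 17.039012161130522 strength 0.6560364078923574 medz 96.3109610172053 [506.90080884 161.5378261 ] [37 39 42 15  1  0  0  0  0  0  9 18  2  0  0  0  6 17 30 29 30 10  1  1
  0  1  8 29 32 34 26  8  2  0  0 10]
66 287 tooth ang 42.00452384820563 strength 0.6743434790157472 medz 66.28427582760982 [507.80644365 161.92972793] [ 0  1  9 13  9  2  0  0  0  0  0  6 14 23 11  0  0  0  1  6 17 21 21 19
  5  1  0  0  1 12 26 27 27 13  2  0]
96 [-9.7 -1.5] 9.8 -171.0
96 [-2.8  7.9] 8.4 109.0
96 [7.7 3.1] 8.3 22.0
66 [-5.8  7.3] 9.3 129.0
66 [5.8 6.1] 8.4 46.0
```

Upper teeth sit at about 16° (mod 90), so its slots are at about 61°. Lower teeth sit at about 41°, so its slots are at about -4°. The rod axis is near (507.5,159.8). Next I'll go over the spring.

```bash
python3 -m pendant '[[1,-1.1,-5.35,0,0],[1,-1.1,-5.35,0,0],[1,-1.1,-5.35,0,0],[1,-1.1,-5.35,0,0],[1,-1.1,-5.35,0,0]]' >/dev/null; python3 -m pendant '[[1,-1.1,-5.35,0,0],[1,-1.1,-5.35,0,0],[1,-1.1,-5.35,0,0],[1,0,0,0,0.174],[1,0,0,0,0.174]]'; python3 -m pendant '[[1,0,0,0,0.174],[1,0,0,0,0.174],[1,0,0,0,0.174],[1,0,0,0,0.174],[1,0,0,0,0.174]]'>/dev/null;  python3 -m pendant '[[1,0,0,0,0.174],[1,0,0,0,0.174],[1,0,0,0,0.174],[1,0,0,0,0.174],[1,0,0,0,0.174]]'; python3 -m pendant '[[1,0,0,0,0.174],[1,0,0,1.7,0],[1,0,0,1.8,0],[1,0,0,0,0],[1,0,0,0,0]]'; python3 - <<'E'
from h import *
w=snap('wrist','w2');o=get_obs();print(o['q'])
u,v=proj(w,(595,-144,35)).astype(int);print(u,v,proj(w,(595,-144,70)),proj(w,(595,-144,0)))
u0=max(u-60,0);v0=max(v-60,0)
cv2.imwrite('pics/w2c.png',cv2.resize(w['color'][v0:v0+120,u0:u0+120],None,fx=5,fy=5,interpolation=cv2.INTER_CUBIC)[...,::-1]);print(u0,v0)
E
```

```text
time_s: 3.32
tcp_pos: [535.0, -184.3, 308.6]
tool_rot: [0.324, 0.946, -0.0, 0.002]
wrist_force: [-0.5, -0.5, -0.2]
grip_width: 85.4
gripper_force: 0.0
time_s: 4.58
tcp_pos: [535.3, -183.1, 308.7]
tool_rot: [0.932, 0.364, 0.002, 0.002]
wrist_force: [0.0, -0.1, -0.1]
grip_width: 85.7
gripper_force: 0.0
time_s: 5.2
tcp_pos: [535.4, -184.1, 270.4]
tool_rot: [0.959, 0.284, -0.0, -0.0]
wrist_force: [-0.3, 0.0, -0.1]
grip_width: 85.4
gripper_force: 0.0
[-5.40839160e-01  3.17963333e-01  1.73262383e+00 -1.07611097e-05
  1.09081700e+00  4.54447716e-01]
275 112 [274.68682072 112.9793296 ] [275.36024683 112.4527733 ]
215 52
```

View pics/w2c.png

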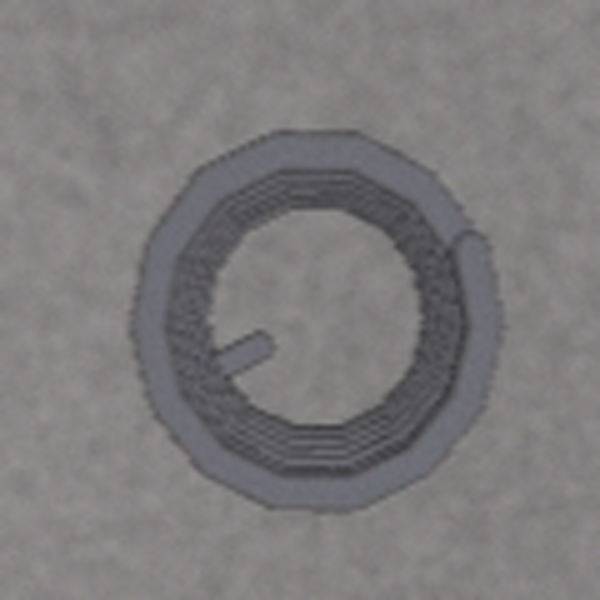

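The crop shows the spring from above: outer ring centre (318,321), hole at the foot centred (317,316), tail pointing from its tip (268,343) to (222,362).

```bash
python3 - <<'E'
from h import *
w=load('w2');b=load('t0')
f=lambda x,y,z:onz(w,215+x/5-.4,52+y/5-.4,z)[:2]
C=f(318,321,68);F=f(317,316,2);t0=f(268,343,4);t1=f(222,362,4)
print('top',C,'foot',F,'ring dia',np.hypot(*(f(133,321,68)-f(503,321,68))))
for q,r in((t1,t0),(t1,F),(t0,F)): d=q-r;print(np.degrees(np.arctan2(d[1],d[0])),np.hypot(*d))
# height by second view: top camera ray through spring top vs wrist ray
P=cloud(w)[60:160,220:340].reshape(-1,3);T=P[P[:,2]>60];print('top z',np.percentile(T[:,2],[50,95]),T[:,:2].mean(0))
from scipy.spatial.transform import Rotation as R
o=get_obs();M=R.from_quat(o['tool_rot']).as_matrix();print(o['tcp_pos'],M.round(3));tgt=np.array([*(C+F)/2,0])-o['tcp_pos'];print('tool shift to centre',M.T@tgt)
E
```

```text
top [ 594.79402377 -146.29830546] foot [ 594.68321803 -146.4847461 ] ring dia 38.614429377024415
144.65408210078186 7.164223881298204
147.85584930264415 15.108805994870737
150.73513719335386 7.96582137058347
top z [69.47061896 71.1047843 ] [ 594.6758791  -146.65978028]
[ 535.55100004 -184.22611741  270.79859247] [[ 0.839  0.544  0.   ]
 [ 0.544 -0.839 -0.   ]
 [ 0.     0.    -1.   ]]
tool shift to centre [ 70.22524458   0.42692677 270.80387964]
```

```bash
python3 -m pendant '[[1,3.5,0,0,0],[1,3.5,0,0,0],[1,0,0,2,0],[1,0,0,2,0],[1,0,0,1.5,0]]';python3 -m pendant '[[1,0,0,1,0],[1,0,0,0,0],[-1,0,0,0,0],[-1,0,0,0,0],[-1,0,0,0,0]]' 50;python3 -m pendant '[[-1,0,0,0,0],[-1,0,0,0,0],[-1,0,0,0,0],[-1,0,0,0,0],[-1,0,0,0,0]]'
```

```text
time_s: 5.88
tcp_pos: [592.9, -146.3, 213.4]
tool_rot: [0.959, 0.283, -0.001, -0.001]
wrist_force: [-0.6, 0.2, -0.0]
grip_width: 85.5
gripper_force: 0.0
time_s: 6.5
tcp_pos: [594.5, -146.2, 206.6]
tool_rot: [0.959, 0.284, 0.001, 0.001]
wrist_force: [-0.5, -0.7, -0.5]
grip_width: 38.7
gripper_force: 50.1
time_s: 7.12
tcp_pos: [594.6, -146.2, 206.6]
tool_rot: [0.959, 0.283, 0.001, 0.001]
wrist_force: [-0.2, -1.2, 5.0]
grip_width: 38.1
gripper_force: 50.5
```

```bash
python3 -m pendant '[[-1,0,0,-1,0],[-1,0,0,-4.5,0],[-1,0,0,-4.5,0],[-1,0,0,-4.5,0],[-1,0,0,0,0]]';python3 -m pendant '[[-1,1.3,-4.3,0,0],[-1,1.3,-4.3,0,0],[-1,1.3,-4.3,0,0],[-1,1.3,-4.3,0,0],[-1,1.3,-4.3,0,0]]' ;python3 -m pendant '[[-1,1.3,-4.3,0,0],[-1,1.4,-4.4,0,0],[-1,0,0,0,0],[-1,0,0,0,0]]'; python3 - <<'E'
from h import *
from scipy.spatial.transform import Rotation as R
o=get_obs();M=R.from_quat(o['tool_rot']).as_matrix();D=np.array([507.5,159.8,o['tcp_pos'][2]])-o['tcp_pos'];print(o['tcp_pos'],M.T@D, o['grip_width'])
a=snap('scene','s3');w=snap('wrist','w3')
foot=o['tcp_pos']-[0,0,206]
print(proj(a,foot),proj(a,foot+[0,0,70]),proj(w,foot),proj(w,foot+[0,0,70]),proj(w,(507.5,159.8,114)))
u,v=proj(a,foot).astype(int)
A=cv2.resize(a['color'][v-50:v+50,u-40:u+40],(400,500),interpolation=cv2.INTER_CUBIC)
B=cv2.resize(w['color'][200:420,120:440],None,fx=1.25,fy=1.25);im=np.zeros((500,800,3),np.uint8);im[:,:400]=A;im[:B.shape[0],400:]=B[:500]
cv2.imwrite('pics/c3.png',im[...,::-1]);print(u-40,v-50)
E
```

```text
time_s: 7.75
tcp_pos: [595.3, -146.5, 355.8]
tool_rot: [0.959, 0.284, 0.003, 0.003]
wrist_force: [-0.4, -0.4, -0.4]
grip_width: 37.9
gripper_force: 50.4
time_s: 8.38
tcp_pos: [530.7, 71.0, 349.4]
tool_rot: [0.959, 0.283, -0.001, -0.0]
wrist_force: [0.8, 0.7, -0.0]
grip_width: 38.1
gripper_force: 50.5
time_s: 8.88
tcp_pos: [506.9, 157.2, 349.9]
tool_rot: [0.959, 0.284, -0.001, 0.0]
wrist_force: [-0.4, -1.0, 0.8]
grip_width: 38.1
gripper_force: 50.6
[506.92630116 157.21123577 349.8983744 ] [ 1.89023896 -1.85952195 -0.00232457] 38.12174858121539
[362.3256273  193.89542031] [366.62558263 170.78748811] [275.88146042 238.06836742] [275.34834102 308.033944  ] [273.2881495  218.72849397]
322 143
```

View pics/c3.png

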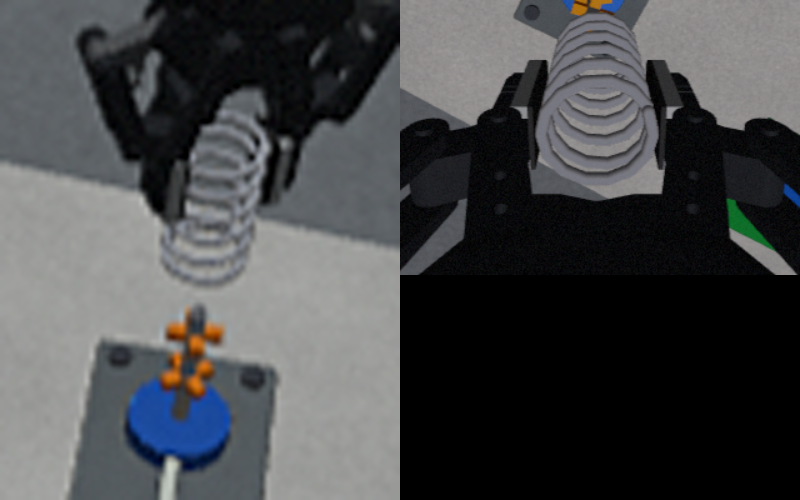

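```bash
cat > tilt.py <<'E'
from h import *
from scipy.optimize import least_squares
def tilt(names,foot,zhi=70):
    """fit axis of spring; foot = expected foot position"""
    Q=[]
    for n in names:
        c=load(n);P=cloud(c);h=cv2.cvtColor(c['color'],cv2.COLOR_RGB2HSV)
        m=(c['range_z']>0)&(h[...,1]<60)&(h[...,2]>70)&(np.hypot(P[...,0]-foot[0],P[...,1]-foot[1])<27)&(P[...,2]>foot[2]+1)&(P[...,2]<foot[2]+zhi+3)
        m&=np.hypot(P[...,0]-foot[0],P[...,1]-foot[1])>11
        q=P[m];print(n,len(q));Q.append(q[::max(1,len(q)//1500)])
    Q=np.vstack(Q)-foot
    f=lambda p:np.maximum(np.abs(np.hypot(Q[:,0]-p[0]-p[2]*(Q[:,2]-35),Q[:,1]-p[1]-p[3]*(Q[:,2]-35))-17.5)-2,0)
    r=least_squares(f,[0,0,0,0],loss='soft_l1');p=r.x
    print('mid offset',p[:2].round(1),'tilt deg',np.degrees(p[2:]).round(1),'foot off',(p[:2]-35*p[2:]).round(1),'rms',np.sqrt((f(p)**2).mean()).round(2))
    return p
E
python3 - <<'E'
from tilt import *
o=get_obs();f=o['tcp_pos']-[0,0,206.5]
for n in(['w3'],['s3'],['w3','s3']): tilt(n,f)
w=load('w3');P=cloud(w);h=cv2.cvtColor(w['color'],cv2.COLOR_RGB2HSV)
m=(np.hypot(P[...,0]-f[0],P[...,1]-f[1])<30)&(h[...,1]<60)&(h[...,2]>70)&(w['range_z']>0)&(P[...,2]>100)
print('spring z range',np.percentile(P[m][:,2],[1,99]),f[2])
E
```

```text
w3 8107
mid offset [-0.2  0.1] tilt deg [0.9 0.3] foot off [-0.7 -0.1] rms 0.62
s3 334
mid offset [-1.9 -0.4] tilt deg [0.3 1.8] foot off [-2.1 -1.5] rms 0.94
w3 8107
s3 334
mid offset [-0.7  0.1] tilt deg [0.8 0.4] foot off [-1.2 -0.2] rms 0.73
spring z range [146.86419218 215.9691581 ] 143.7297111199549
```

Spring hangs upright (tilt under 1°) and centred, with its tail near the 151° slot. I'll correct the small offset and thread it on.

```bash
python3 -m pendant '[[-1,0.2,-0.2,0,-0.06],[-1,0,0,0,0],[-1,0,0,0,0]]'; python3 -m pendant '[[-1,0,0,1.5,0],[-1,0,0,1.5,0],[-1,0,0,1,0],[-1,0,0,0,0]]'; python3 -m pendant '[[-1,0,0,0.4,0],[-1,0,0,0.4,0],[-1,0,0,0.4,0],[-1,0,0,0,0]]'
```

```text
time_s: 9.35
tcp_pos: [508.0, 159.4, 350.6]
tool_rot: [0.95, 0.311, -0.0, 0.0]
wrist_force: [0.3, -0.7, -0.5]
grip_width: 38.2
gripper_force: 50.6
time_s: 9.85
tcp_pos: [507.2, 160.1, 309.1]
tool_rot: [0.95, 0.312, -0.001, -0.0]
wrist_force: [-0.1, -0.5, -0.7]
grip_width: 38.0
gripper_force: 50.5
time_s: 10.35
tcp_pos: [507.6, 160.2, 298.4]
tool_rot: [0.95, 0.312, -0.0, -0.0]
wrist_force: [0.2, -0.8, -0.1]
grip_width: 38.4
gripper_force: 50.5
```

```bash
python3 -m pendant '[[-1,0,0,0.4,0],[-1,0,0,0.4,0],[-1,0,0,0.4,0],[-1,0,0,0,0]]'; python3 -m pendant '[[-1,0,0,0.3,0],[-1,0,0,0.3,0],[-1,0,0,0,0]]'; python3 - <<'E'
from tilt import *
o=get_obs();snap('wrist','w4');snap('scene','s4');f=o['tcp_pos']-[0,0,206];p=tilt(['w4'],f)
w=load('w4');cv2.imwrite('pics/w4c.png',cv2.resize(w['color'][180:400,160:400],None,fx=2.5,fy=2.5,interpolation=cv2.INTER_CUBIC)[...,::-1])
E
```

```text
time_s: 10.85
tcp_pos: [507.6, 160.1, 286.2]
tool_rot: [0.95, 0.312, -0.0, -0.0]
wrist_force: [0.1, 0.1, -1.5]
grip_width: 38.4
gripper_force: 50.5
time_s: 11.22
tcp_pos: [507.6, 160.2, 280.4]
tool_rot: [0.95, 0.312, -0.0, -0.0]
wrist_force: [-0.2, -0.1, -0.1]
grip_width: 37.8
gripper_force: 50.5
w4 7953
mid offset [ 0.  -0.2] tilt deg [0.9 0.3] foot off [-0.5 -0.4] rms 0.62
```

View pics/w4c.png

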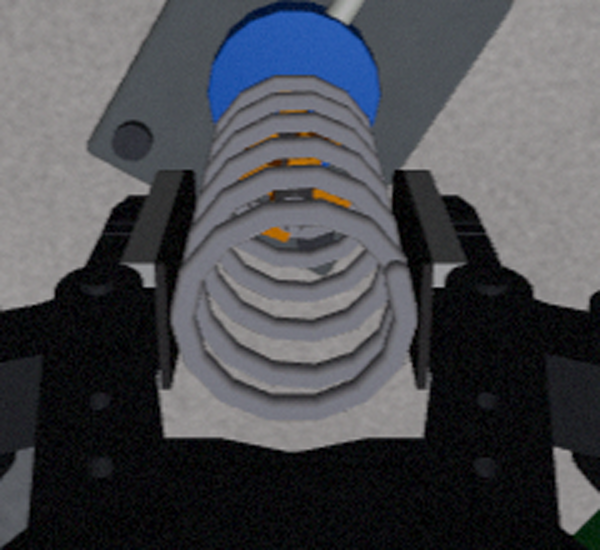

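The picture shows the rod tip inside the spring at (320,268), and the foot is below the upper collar. I'll twist about 25° for the lower slots.

```bash
python3 -m pendant '[[-1,0,0,0,-0.15],[-1,0,0,0,-0.15],[-1,0,0,0,-0.14],[-1,0,0,0,0]]'; python3 -m pendant '[[-1,0,0,0.4,0],[-1,0,0,0.4,0],[-1,0,0,0.4,0],[-1,0,0,0,0]]'
```

```text
time_s: 11.82
tcp_pos: [507.8, 160.2, 280.8]
tool_rot: [0.859, 0.511, 0.0, 0.0]
wrist_force: [-0.2, -0.9, -1.2]
grip_width: 37.9
gripper_force: 50.5
time_s: 12.32
tcp_pos: [507.6, 160.1, 268.1]
tool_rot: [0.859, 0.512, -0.0, -0.0]
wrist_force: [-0.8, -0.5, -0.6]
grip_width: 38.0
gripper_force: 50.5
```

Foot is at about 62, already inside the lower collar's slot zone, with no contact force. Continuing down to the seat.

```bash
python3 -m pendant '[[-1,0,0,0.4,0],[-1,0,0,0.4,0],[-1,0,0,0.4,0],[-1,0,0,0,0]]'; python3 -m pendant '[[-1,0,0,0.4,0],[-1,0,0,0.4,0],[-1,0,0,0.3,0],[-1,0,0,0,0]]'; python3 -m pendant '[[-1,0,0,0.2,0],[-1,0,0,0,0]]'
```

```text
time_s: 12.82
tcp_pos: [507.6, 160.1, 256.2]
tool_rot: [0.859, 0.512, -0.0, -0.0]
wrist_force: [-0.4, 0.1, -0.2]
grip_width: 38.0
gripper_force: 50.5
time_s: 13.32
tcp_pos: [507.6, 160.1, 245.3]
tool_rot: [0.859, 0.512, -0.0, -0.0]
wrist_force: [-0.8, -0.2, -0.3]
grip_width: 38.5
gripper_force: 50.5
time_s: 13.58
tcp_pos: [507.7, 160.2, 243.6]
tool_rot: [0.859, 0.512, -0.0, -0.0]
wrist_force: [-0.2, -0.8, 0.4]
grip_width: 38.4
gripper_force: 50.5
```

```bash
python3 -m pendant '[[-1,0,0,0.1,0],[-1,0,0,0.1,0],[-1,0,0,0,0]]'; python3 -m pendant '[[-1,0,0,0.1,0],[-1,0,0,0,0]]'
```

```text
time_s: 13.95
tcp_pos: [507.7, 160.2, 241.6]
tool_rot: [0.859, 0.512, -0.0, -0.0]
wrist_force: [-0.0, 0.3, -0.6]
grip_width: 38.2
gripper_force: 50.5
time_s: 14.2
tcp_pos: [507.8, 160.2, 240.7]
tool_rot: [0.859, 0.512, 0.0, -0.0]
wrist_force: [1.1, 0.2, -0.6]
grip_width: 38.1
gripper_force: 50.7
```

```bash
python3 -m pendant '[[-1,0,0,0.1,0],[-1,0,0,0,0]]'; python3 -m pendant '[[-1,0,0,0.05,0],[-1,0,0,0,0]]'
```

```text
time_s: 14.45
tcp_pos: [507.9, 160.2, 240.6]
tool_rot: [0.859, 0.512, 0.0, 0.0]
wrist_force: [-2.4, -0.4, 7.0]
grip_width: 38.6
gripper_force: 51.4
time_s: 14.7
tcp_pos: [507.9, 160.3, 240.5]
tool_rot: [0.859, 0.512, 0.0, 0.0]
wrist_force: [-5.8, -0.7, 11.8]
grip_width: 38.6
gripper_force: 51.9
```

Contact came at TCP z 240.6, which matches seat height (foot at 34). Releasing now and backing straight up.

```bash
python3 -m pendant '[[-1,0,0,-0.1,0],[-1,0,0,0,0],[0,0,0,0,0],[0.6,0,0,0,0],[1,0,0,0,0]]'; python3 -m pendant '[[1,0,0,0,0],[1,0,0,0,0],[1,0,0,0,0],[1,0,0,-1,0],[1,0,0,-2,0]]'; python3 -m pendant '[[1,0,0,-4,0],[1,0,0,-4,0],[1,-3,0,-2,0],[1,-4,0,0,0],[1,0,0,0,0]]'; python3 - <<'E'
from tilt import *
o=get_obs();w=snap('wrist','w5');a=snap('scene','s5');f=np.array([507.5,159.8,34]);tilt(['w5'],f);tilt(['s5'],f)
for c in(w,a):
    P=cloud(c);m=(np.hypot(P[...,0]-f[0],P[...,1]-f[1])<22)&(np.hypot(P[...,0]-f[0],P[...,1]-f[1])>14)&(P[...,2]>90);print('top z',np.percentile(P[m][:,2],[50,90]))
u,v=proj(w,f+[0,0,40]).astype(int);B=cv2.resize(w['color'][max(v-75,0):v+75,max(u-75,0):u+75],(450,450),interpolation=cv2.INTER_CUBIC)
u,v=proj(a,f+[0,0,35]).astype(int);A=cv2.resize(a['color'][v-45:v+45,u-35:u+35],(350,450),interpolation=cv2.INTER_CUBIC)
cv2.imwrite('pics/c5.png',np.hstack([A,B])[...,::-1])
E
```

```text
time_s: 15.32
tcp_pos: [507.7, 160.1, 240.0]
tool_rot: [0.859, 0.512, -0.0, -0.0]
wrist_force: [1.2, -0.4, -1.4]
grip_width: 76.9
gripper_force: 0.0
time_s: 15.95
tcp_pos: [507.4, 160.1, 270.3]
tool_rot: [0.859, 0.512, -0.001, -0.0]
wrist_force: [0.3, 0.1, 0.7]
grip_width: 85.6
gripper_force: 0.0
time_s: 16.58
tcp_pos: [473.7, 97.3, 371.2]
tool_rot: [0.86, 0.511, 0.0, 0.0]
wrist_force: [-0.5, 0.6, -0.3]
grip_width: 85.6
gripper_force: 0.0
w5 1355
mid offset [ 0.7 -0.2] tilt deg [-0.2  0. ] foot off [ 0.8 -0.2] rms 0.34
s5 272
mid offset [-1.  -0.9] tilt deg [-0.   0.5] foot off [-1.  -1.2] rms 0.36
top z [103.34946646 104.64823904]
top z [516.65479825 548.45158376]
```

View pics/c5.png

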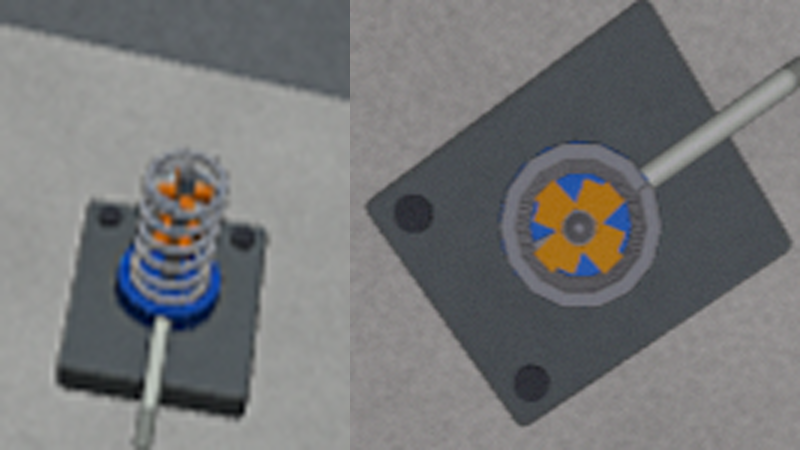

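View pics/s5.png

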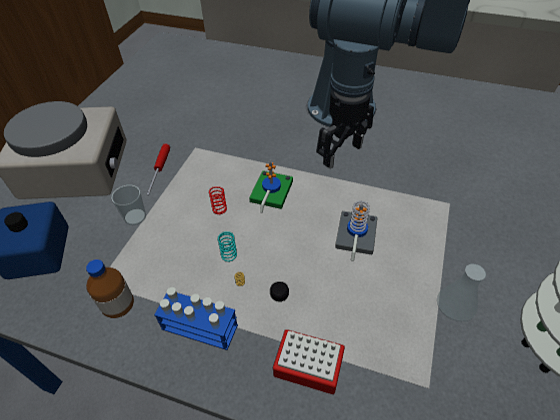

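The spring stands upright on the blue seat around both collars (crop (580,225)), with its top at z of about 104 (34 + 70). In the scene view it is at (358,217), and the gripper is clear and everything else is in place.

```bash
python3 -c "from rig import sign_off; print(sign_off())"
```

```text
the job is handed in; nothing more can be done
None
```

The bare-steel spring is on the grey pump, turned-in end down, past both collars and upright, fully home on the blue seat; I let go of it there, nothing else on the bench looks moved, and the job is handed in at about 17 s.

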